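# Shut and lock down the electrician's parts chest

## Task

Make the dark blue steel parts chest ready to be carried away: push both of its drawers fully home with the fingertips, and then push the raised lid gently down until it is fully shut, so that its front flange locks the drawers in. Only push from outside: keep the fingers off the lid's lining and out of the drawers, do not force anything, leave the tools in the tray and the things round the chest where they are.

Things in the scene. Friction and masses are not known exactly. Their poses are not given: they have to be found in the camera images.
- chest: Dark blue steel parts chest, 140 mm deep (x), 230 wide (y), 94 high without its lid; heavy, does not move. Origin: centre of its underside, on the worktop. Its -x axis points out of the drawer front, roughly towards the robot; z is up. Two drawers side by side; above them an open tray (floor at 64 mm, rim at 94 mm) with three small loose tools, all below the rim
- drawer_left (a joint): Left-hand drawer as seen from the front (chest's +y side): how far it is drawn out along the chest's -x, in m. 0 is fully home, 0.075 fully out. It slides with about 1.5 N friction and stays where it is left
- drawer_left_face (a point): Middle of the left drawer's flat front face, 38 mm above the worktop; moves with the drawer, axes as the chest's. The front sheet is 103 mm wide and reaches from 9 to 61 mm above the worktop; a pull lip 50 mm wide stands out 10 mm at 15 to 18 mm height. At home the point is 70 mm in front of the chest's origin and 59 mm to its left (+y)
- drawer_right (a joint): Right-hand drawer (chest's -y side), as drawer_left
- drawer_right_face (a point): The same point on the right drawer; at home 70 mm in front of the chest's origin and 59 mm to its right
- lid (a joint): Lid angle, rad: 0 fully shut (level), 1.57 upright, 1.8 leaning back at its stop. The hinge is stiff: the lid stays at any angle and must be pushed all the way down (about 4 N near its edge, less when low). While a drawer stands out more than a few mm, the lid's flange lands on it and cannot shut. Its inner side has a grey lining, 130 x 216 mm
- lid_hinge (a point): Hinge axis at mid width: 72 mm behind the chest's origin, 94 mm above the worktop; the axis runs along the chest's y. The point turns with the lid: at angle 0 its axes are the chest's, and its -x axis always points along the lid to the free edge
- lid_edge (a point): Middle of the lid's free edge, outer face (147 mm from the hinge axis; the face lies 4 mm outside it). The lid is 238 mm wide. At the edge a flange 48 mm deep stands off on the inner side; shut, it hangs before the drawer fronts' top 11 mm. A carrying strap 118 mm wide stands 22 mm off the outer face, 58 to 84 mm from the hinge; from there to the edge the face is flat and free
- screwdriver: Screwdriver with a blue grip, 182 x 26 x 25 mm, lying loose in the tray; stays there
- tester: Slim red voltage tester, 150 x 18 x 19 mm, lying loose in the tray; stays there
- strip: White terminal strip, 44 x 19 x 16 mm, lying loose in the tray; stays there
- bulb_1: Spare reflector lamp, 51 mm across and 58 mm high, standing on its face to the right of the chest's front; stays where it is. Origin: centre of its underside
- bulb_2: Spare reflector lamp of the same kind, standing to the left of the chest; stays where it is
- tape_roll: Roll of black tape, 55 mm across and 19 mm high, lying behind the chest; stays where it is
- tape_measure: Tape measure, 116 x 118 x 46 mm, lying to the right; stays where it is
- switch_module: Small white switch module, 50 x 24 x 36 mm, standing to the right; stays where it is

How it is judged (in metres and radians):
On the way, in this order (a step that is already met when the one before it is completed fails the run):
1. both drawers are home (within 5 mm) while the lid still stands up (value of joint each of drawer_left, drawer_right below 0.005 m and value of joint lid above 0.6 rad), for 0.1 s.
2. the lid is down (value of joint lid below 0.025 rad), for 0.1 s.
At the end, for the whole second after the job is handed in: Both drawers are home within 5 mm and the lid is shut within 0.025 rad (under 4 mm at its front edge) and at rest (value of joint each of drawer_left, drawer_right below 0.005 m and value of joint lid below 0.025 rad and velocity of joint lid between -0.05 and 0.05 rad/s); the robot touches nothing.
It fails at once if the fingers reach into a drawer or take hold of the lid's inner face (contact force between the fingers and lid_c0 above 0.5 N or contact force between the fingers and drawer_left_c2 above 0.5 N or contact force between the fingers and drawer_left_c8 above 0.5 N or contact force between the fingers and drawer_right_c2 above 0.5 N or contact force between the fingers and drawer_right_c8 above 0.5 N).
It fails at once if the lid is slammed (faster than 2.5 rad/s) (velocity of joint lid below -2.5 rad/s).
It fails at once if the chest, a drawer or the lid is forced (over 60 N) (contact force between any of the arm, the fingers and chest above 60 N).
It fails at once if a tool leaves the tray or is shoved about in it (over 30 mm) (distance of any of screwdriver, tester, strip from where it was at the start of the episode above 0.03 m).
It fails at once if something that stands round the chest is disturbed (moved over 20 mm or lifted) (distance of any of bulb_1, bulb_2, tape_roll, tape_measure, switch_module from where it was at the start of the episode above 0.02 m).
It also fails if it takes over 59 s, if anything falls off the work surface, if the arm or the gripper's body presses on something with over 40 N, if the wrist force passes 120 N, or if a joint passes its speed limit or range.

## Robot

A 6-joint arm with a two-finger parallel gripper is mounted at the origin on a cart in front of the work surface, level with it; the furniture and walls round the work are solid. World frame = base frame: x ahead of the robot, y to its left, z up, the work surface at z = 0. Lengths are in mm, angles in rad, forces in N, time in s.
With the tool pointing down it reaches from about 350 to 775 mm from the base axis. Payload 7.3 kg.
Tool frame: the origin (TCP) lies between the finger pads; the fingertips stand 25 mm ahead of it and the grasp point (between the pads) lies 6 mm ahead of it; z points along the fingers, y is the direction in which the jaws open and shut (so a half turn about z gives the same grasp; the last joint's range is limited). The gripper opens to 92 mm and grips with 3 to 60 N. Pads are 19 mm wide; open, the fingers measure 130 mm over their backs; the gripper's body (75 mm by 190 mm) begins 47 mm behind the grasp point.
Start: joints at [1.068, 0.342, 1.524, -0, 1.275, -0.146], TCP at [183.356, 491.958, 251.741] pointing down, gripper open.
Joint ranges: [-2.53, 2.53], [-0.77, 2.02], [0.04, 2.7], [-1, 4.14], [0.28, 2.66], [-3.11, 3.11]. Speed limits (rad/s): [2.57, 2.57, 3.14, 3.14, 3.14, 3.14].

## Interface

Orientations are given as [roll, pitch, yaw] about the fixed x, y, z axes, in that order (R = Rz(yaw) Ry(pitch) Rx(roll)).
In Python, from plant import get_obs, capture, calibration, close_job gives the robot as it stands. The module is installed in compiled form; this text tells all that it offers.
- The arm moves only by the shell command python3 -m jog 'ROWS'. ROWS is JSON, one flat list of numbers, 5 for each row, row after row: the closure, from 0 (fully open) to 1 (shut), then the shift along the tool's x, y, z in mm, then the turn about the tool's z in degrees. In form: [fingers, tx, ty, tz, yaw, fingers, tx, ty, tz, yaw, ...]. A call has 1 to 5 rows; each row shifts and turns the pose as measured when the row begins, along the tool's axes as they then stand; what a row does not reach is not made up. A row lasts 1/10 s, in which the tool goes at most 50 mm and 8.59 degrees, less where a joint would pass 70% of its speed; a pose out of reach is approached as far as the arm can. A call is refused whole if a number of a shift passes 50 or a number of a turn 8.59, either way. A call with a gripper value outside its range is refused whole. The fingers move at their own pace and stop on an object; the grip force is fixed at half the most. Time passes only in rows, so rows that do not move let the fingers close. It gives the time, the measured TCP pose, the force and the opening at its end, in the units of the state.
- get_obs(): the state, without advancing time (a new reading comes with each control period).
- capture(name): name is "side" or "top" or "wrist"; returns (picture, depth): 384x512x3 uint8, red, green, blue; 384x512 float32, mm along the optical axis (not along the pixel's ray), 0 where there is no reading.
- calibration(name): a dict with "fovy" (degrees; the focal length in pixels is half the picture's height over the tangent of half this angle, whatever the lens; pixels are square), "cx", "cy" (the principal point, pixels), "R" (3x3) and "t" (3): a world point X has camera coordinates R X + t. Camera axes: x right, y down, z forward; pixel columns grow to the right and rows downward; lengths in mm; the calibration is good to about 2 mm. A picture is of the moment at which its call begins: read the wrist's pose just before it. calibration takes no time and is no camera call; for the wrist camera it gives the pose at the moment of the call.
- close_job(): hands the job in, once; it reports no verdict.
The state is a dict: "time": time; "joint_positions": joint angles; "dq": joint speeds; "tau": joint torques, N m; "tool_pos": TCP position; "tcp_rot": TCP orientation; "contact_force": force on the tool from outside, world axes, zero at the start; "moment": the same for the moment, N m; "grip_width": finger opening in mm.
Only numpy, scipy, OpenCV 4.12 (cv2) and the standard library are available. Lean on these libraries where they do the work, as an engineer would, in place of code of your own. Each camera call takes 0.05 s, during which the arm holds its last target.

## Working session

There is one attempt and no reset: what is moved stays moved. The work goes in short steps, Python scripts to look and compute and a shell command to move; the robot and the scene stay as the last step left them, time stands still between calls to the robot, and variables do not carry over. Pictures are saved under pics/ and viewed, and the job is handed in when it is done.

```bash
mkdir -p pics; cat > h.py <<'E'
import numpy as np, cv2
from plant import get_obs, capture, calibration
def snap(n,fn):
    c=calibration(n); p,d=capture(n)
    cv2.imwrite('pics/'+fn+'.png',cv2.cvtColor(p,cv2.COLOR_RGB2BGR)); np.savez('pics/'+fn+'.npz',p=p,d=d,R=c['R'],t=c['t'],k=[c['fovy'],c['cx'],c['cy']])
def load(fn):
    return np.load('pics/'+fn+'.npz')
def world(z,u,v):
    d=z['d']; fv,cx,cy=z['k']; f=d.shape[0]/2/np.tan(np.radians(fv)/2)
    u=np.asarray(u);v=np.asarray(v);D=d[v,u]
    P=np.stack([(u-cx)/f*D,(v-cy)/f*D,D],-1)
    return (P-z['t'])@z['R']
E
python3 - <<'E'
from h import *
print(get_obs())
for n in('side','top','wrist'): snap(n,n+'0'); c=calibration(n); print(n,c)
E
```

```text
{'time': 0.0, 'joint_positions': array([ 1.06797896e+00,  3.42712763e-01,  1.52502413e+00, -1.85445063e-05,
        1.27538589e+00, -1.45973343e-01]), 'dq': array([ 0.00114951, -0.00092748,  0.0008528 , -0.00070565,  0.00042143,
        0.00267928]), 'tau': array([ 8.20058231e-04, -4.31232941e+01, -2.44225770e+01,  7.20080500e-02,
        5.57054719e-02, -9.75251965e-05]), 'tool_pos': array([183.18319961, 491.61035142, 251.04761587]), 'tcp_rot': array([-3.14007621e+00, -2.05022403e-04,  2.78475388e+00]), 'contact_force': array([-0.27910731, -0.58429778, -0.27681548]), 'moment': array([-0.04820038, -0.04282555,  0.01490624]), 'grip_width': 91.85332391391398}
side {'fovy': 53.8699879695942, 'cx': 255.60632611423495, 'cy': 188.94256184271936, 'R': array([[-0.97289639, -0.23057514, -0.01754223],
       [-0.11791949,  0.55994647, -0.82009447],
       [ 0.19891611, -0.79579838, -0.5719592 ]]), 't': array([ 565.36828954,   16.59260493, 1215.66126191])}
top {'fovy': 56.36075240380797, 'cx': 255.6918423651732, 'cy': 197.2148791788029, 'R': array([[-0.07874401, -0.99686126, -0.008186  ],
       [-0.97159361,  0.07858117, -0.22322825],
       [ 0.22317086, -0.00962442, -0.97473183]]), 't': array([258.41237965, 526.04136437, 831.16349463])}
wrist {'fovy': 61.84582033034621, 'cx': 261.5049647314212, 'cy': 188.25552577261132, 'R': array([[ 0.3481683 ,  0.93743054, -0.00167897],
       [ 0.9021607 , -0.33458108,  0.27232623],
       [ 0.25472518, -0.09633006, -0.96220352]]), 't': array([-523.75326825,  -34.5437521 ,  389.75589695])}
```

View pics/side0.png

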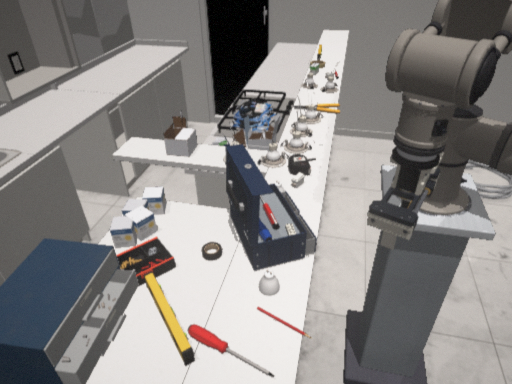

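View pics/top0.png

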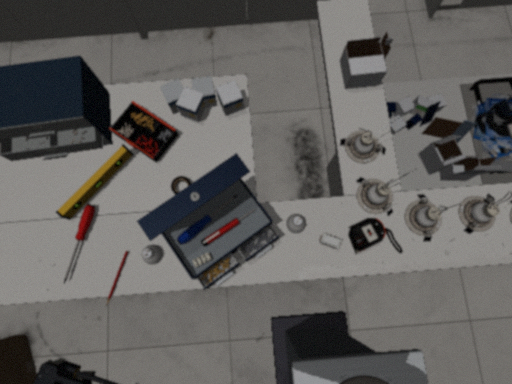

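View pics/wrist0.png

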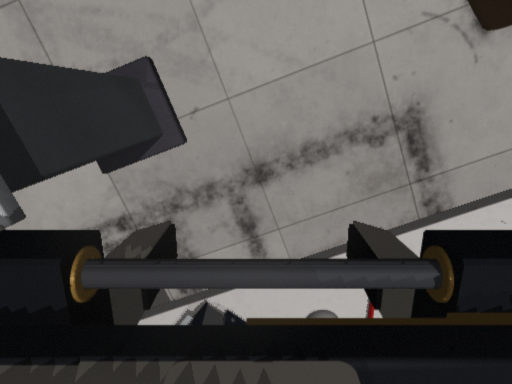

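The top view has the chest at about (222,230), turned, lid up near (195,195), with drawers out to the lower right (about 240,262). A bulb stands on each side, at (150,254) and (296,222). I'll enlarge this area.

```bash
python3 - <<'E'
from h import *
for n,b in(('top0',(120,140,320,300)),('side0',(200,135,330,305))):
    im=cv2.imread(f'pics/{n}.png'); x0,y0,x1,y1=b
    s=4 if n=='top0' else 3.5
    c=cv2.resize(im[y0:y1,x0:x1],None,fx=s,fy=s,interpolation=cv2.INTER_CUBIC); c=cv2.convertScaleAbs(c,alpha=1.5,beta=10)
    for u in range(x0,x1,20): cv2.putText(c,str(u),(int((u-x0)*s),10),0,.35,(0,255,255)); cv2.line(c,(int((u-x0)*s),0),(int((u-x0)*s),c.shape[0]),(0,90,90),1)
    for v in range(y0,y1,20): cv2.putText(c,str(v),(0,int((v-y0)*s)+10),0,.35,(0,255,255)); cv2.line(c,(0,int((v-y0)*s)),(c.shape[1],int((v-y0)*s)),(0,90,90),1)
    cv2.imwrite(f'pics/{n}c.png',c)
E
```

```text
(no output)
```

View pics/top0c.png

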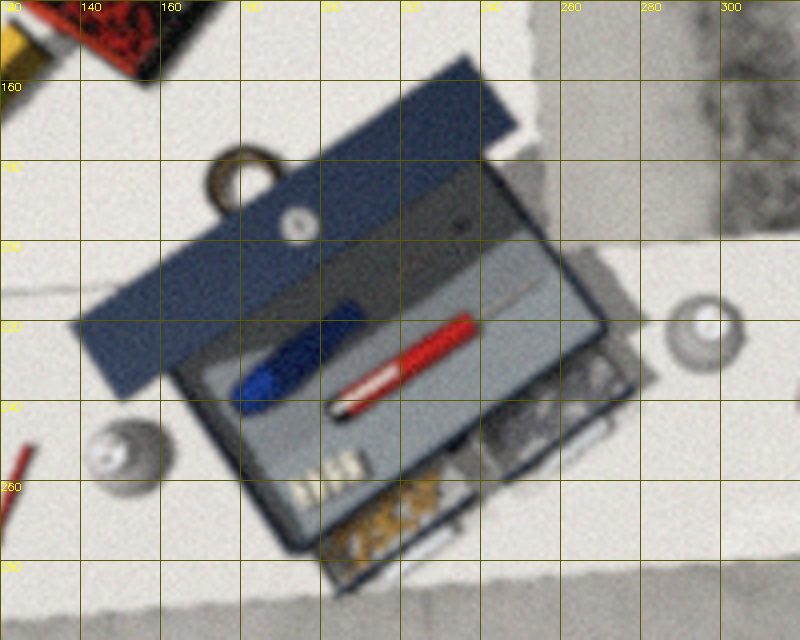

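View pics/side0c.png

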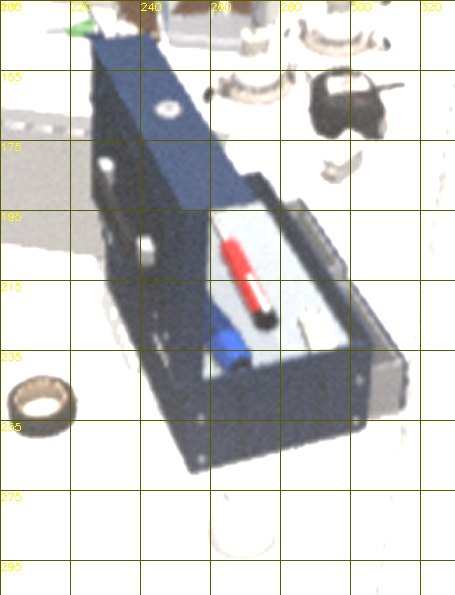

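```bash
cat >> h.py <<'E'
def ray(z,u,v,h):
    fv,cx,cy=z['k']; f=192/np.tan(np.radians(fv)/2)
    R,t=z['R'],z['t']; o=-R.T@t; d=R.T@np.array([(u-cx)/f,(v-cy)/f,1]); return o+d*(h-o[2])/d[2]
E
python3 - <<'E'
from h import *
z=load('top0')
for n,u,v,h in [('rimFL',193.5,277,94),('rimFR',271,221.5,94),('rimRR',241,180,94),('drL_L',204.5,288.5,61),('drL_R',239,263.5,61),('drR_L',242,261,61),('drR_R',283,234.5,61),('lidL_out',137,221.5,240),('lidR_out',236,154,240),('lidR_in',249,172,240),('lidL_in',151,240,240)]:
    print(n,ray(z,u,v,h).round(1), world(z,int(u),int(v)).round(1))
for n,u,v in [('lidtop',190,200),('lidtop',230,168),('lidtop',150,225),('lid',185,210),('bulb1',296,222),('bulb2',150,254),('handle',268,252)]: print(n,world(z,u,v).round(1))
# lid top plane points
d=z['d']; vv,uu=np.mgrid[140:300,120:320]; P=world(z,uu.ravel(),vv.ravel())
m=(P[:,2]>170); Q=P[m]; print(len(Q),Q.min(0),Q.max(0))
s=load('side0'); vv,uu=np.mgrid[135:305,200:330]; P2=world(s,uu.ravel(),vv.ravel()); ok=(P2[:,0]>300)&(P2[:,0]<800)&(P2[:,1]<450)&(P2[:,1]>-50)
np.savez('pc.npz',a=P,b=P2[ok])
E
```

```text
rimFL [362.7 372.   94. ] [362.8 373.   94.7]
rimFR [475.9 184.7  94. ] [477.3 184.5  92.5]
rimRR [582.8 248.1  94. ] [582.8 248.1  93.7]
drL_L [334.9 353.1  61. ] [336.2 354.3  60.3]
drL_R [386.3 268.2  61. ] [390.4 271.2  -1.4]
drR_L [391.6 260.6  61. ] [394.9 263.3  -2.2]
drR_R [446.9 156.9  61. ] [455.4 152.   -0.8]
lidL_out [474.1 451.9 240. ] [474.6 451.1 242.6]
lidR_out [596.9 250.2 240. ] [596.3 250.2 241.7]
lidR_in [556.7 226.8 240. ] [ 6.302e+02  2.276e+02 -5.000e-01]
lidL_in [435.8 425.2 240. ] [436.2 425.9 237.4]
lidtop [508.4 346.9 241.4]
lidtop [567.9 264.2 241. ]
lidtop [465.  426.4 241. ]
lid [489.4 357.7 240.1]
bulb1 [475.7 121.7  55.7]
bulb2 [426.4 482.5  53.1]
handle [412.  195.    3.2]
2989 [345.95538491 224.26380829 235.77668998] [596.82378456 451.91933962 929.70417109]
```

```bash
python3 - <<'E'
from h import *
c=calibration('wrist'); o=get_obs(); cam=-c['R'].T@c['t']; y=o['tcp_rot'][2]
X=np.array([np.cos(y),np.sin(y),0]);Y=np.array([np.sin(y),-np.cos(y),0]); d=cam-o['tool_pos']; print('cam in tool',d@X,d@Y,-d[2])
z=load('top0');vv,uu=np.mgrid[150:300,130:300];P=world(z,uu.ravel(),vv.ravel());P=P[(P[:,2]<300)&(P[:,2]>-20)]
a=np.radians(31.2);ex=np.array([np.cos(a),np.sin(a)]);ey=np.array([-ex[1],ex[0]])
Q=np.c_[P[:,:2]@ex,P[:,:2]@ey,P[:,2]]
L=Q[Q[:,2]>225];print('lid',len(L),L.min(0),L.max(0),np.percentile(L,[1,99],axis=0))
print('flange slope',np.linalg.lstsq(np.c_[L[:,:2],np.ones(len(L))],L[:,2],rcond=None)[0])
# front rim per y
for y in range(-80,121,20):
    b=Q[(abs(Q[:,1]-y)<10)]
    r=b[(abs(b[:,2]-94)<3)&(b[:,0]<560)]; f=b[(abs(b[:,2]-60)<4)&(b[:,0]<500)&(b[:,0]>440)]
    print(y,'rim',r[:,0].min().round(1) if len(r) else None,len(r),'drawer',f[:,0].min().round(1) if len(f) else None, len(f))
r=Q[(abs(Q[:,2]-94)<3)];print('rim y',np.percentile(r[:,1],[0,2,98,100]))
for n,u,v in [('bulb1',296,222),('bulb2',150,254)]:
    w=world(z,u,v);print(n,w[:2]@ex,w[:2]@ey)
E
```

```text
cam in tool 73.46298595414339 -0.4249814258881879 -132.31583415528087
lid 2872 [593.05342547 -96.55153077 235.77668998] [642.50777868 141.47564007 245.73564587] [[593.91478292 -93.47935856 237.39930581]
 [641.14153145 139.07545426 243.64900531]]
flange slope [4.30401964e-02 2.95568863e-03 2.13875889e+02]
-80 rim 503.2 18 drawer 467.3 19
-60 rim 502.6 9 drawer 466.9 13
-40 rim 502.7 9 drawer 466.9 15
-20 rim 502.8 8 drawer 466.8 15
0 rim 502.5 10 drawer 466.8 14
20 rim 502.5 9 drawer 467.6 9
40 rim 502.4 6 drawer 470.4 21
60 rim 502.5 8 drawer 470.4 15
80 rim 502.5 8 drawer 470.4 14
100 rim 502.1 8 drawer 470.2 15
120 rim 502.2 9 drawer 470.2 19
rim y [-92.13628269 -91.8431813  137.74674348 137.91874542]
bulb1 469.93107508536235 -142.32973291776204
bulb2 614.6303000278821 191.81123166437004
```

```bash
python3 -m jog '[0,0,0,0,-8.5,0,0,0,0,-8.5,0,0,0,0,-8.5,0,0,0,0,-8.5,0,0,0,0,-8.5]'; python3 -m jog '[0,0,0,0,-8.5,0,0,-50,0,0,0,0,-50,0,0,0,0,-50,0,0,0,0,-50,0,0]'
cat >> h.py <<'E'
def st():
    o=get_obs(); a=np.radians(31.2);ex=np.array([np.cos(a),np.sin(a)]);ey=np.array([-ex[1],ex[0]])
    p=o['tool_pos'];f=o['contact_force']; print('t',o['time'],'chest x',round(p[:2]@ex-572.4,1),'y',round(p[:2]@ey-22.8,1),'z',round(p[2],1),'yaw err',round(np.degrees(o['tcp_rot'][2])+148.8,2),'F',round(f[:2]@ex,1),round(f[:2]@ey,1),round(f[2],1))
E
python3 -c "from h import *;st()"
```

```text
time: 0.65
tool_pos: [182.8, 490.9, 249.5]
tcp_rot: [-3.139, -0.004, -2.744]
contact_force: [-0.9, 0.8, 0.5]
grip_width: 91.8
time: 1.15
tool_pos: [286.4, 321.2, 247.9]
tcp_rot: [-3.14, -0.006, -2.578]
contact_force: [1.1, -0.1, 0.0]
grip_width: 91.6
t 1.15 chest x -161.0 y 103.6 z 247.9 yaw err 1.09 F 0.9 -0.7 0.0
```

```bash
python3 -m jog '[0,-8,-45,0,1,0,-8,-45,0,0,0,-6,-14,20,0,0,0,0,50,0,0,0,0,40,0]';python3 -c "from h import *;st();snap('side','s1')"
```

```text
time: 1.65
tool_pos: [368.6, 236.3, 140.2]
tcp_rot: [-3.136, 0.009, -2.604]
contact_force: [0.4, -0.1, -1.1]
grip_width: 91.6
t 1.65 chest x -134.7 y -11.6 z 140.2 yaw err -0.42 F 0.3 -0.3 -1.1
```

View pics/s1.png

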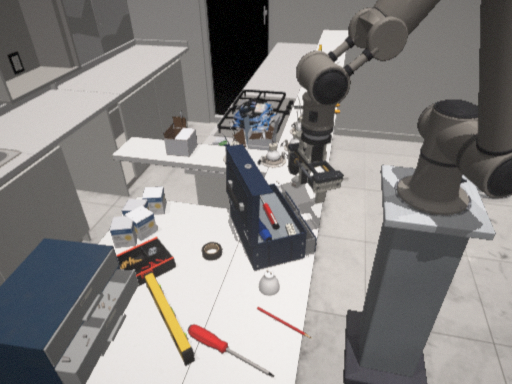

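The gripper is in front of the drawers, at about (318,170), and clear of them. Next I descend.

```bash
python3 -m jog '[0,3,6,30,0,0,0,5,30,0,0,0,0,14,0,0,0,0,0,0]';python3 -c "from h import *;st()"
```

```text
time: 2.1
tool_pos: [357.4, 243.0, 59.3]
tcp_rot: [-3.138, -0.004, -2.605]
contact_force: [-0.1, -0.3, 0.4]
grip_width: 91.8
t 2.1 chest x -140.8 y -0.1 z 59.3 yaw err -0.44 F -0.2 -0.2 0.4
```

```bash
python3 -m jog '[0,-10,0,-4,0,0,-12,0,-1,0,0,-10,0,0,0,0,0,0,0,0]';python3 -c "from h import *;st()"; python3 -m jog '[0,-8,0,0,0,0,-8,0,0,0,0,0,0,0,0]';python3 -c "from h import *;st();snap('side','s2');snap('top','t2')"
```

```text
time: 2.5
tool_pos: [388.0, 261.5, 69.5]
tcp_rot: [-3.137, -0.002, -2.604]
contact_force: [-0.4, -0.2, -1.0]
grip_width: 91.9
t 2.5 chest x -105.0 y -0.1 z 69.5 yaw err -0.39 F -0.4 0.0 -1.0
time: 2.8
tool_pos: [401.7, 269.9, 71.3]
tcp_rot: [-3.137, -0.003, -2.603]
contact_force: [-0.3, 0.2, 0.2]
grip_width: 91.8
t 2.8 chest x -89.0 y -0.0 z 71.3 yaw err -0.36 F -0.2 0.3 0.2
```

View pics/t2.png

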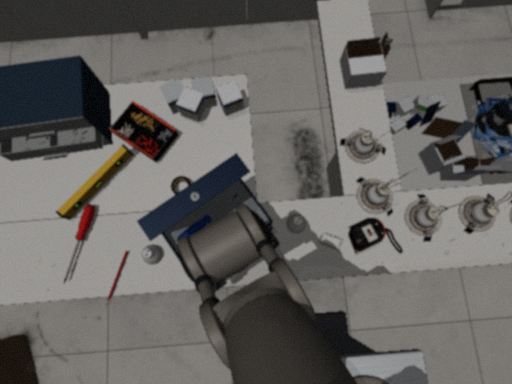

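```bash
python3 - <<'E'
from h import *
im=cv2.imread('pics/s2.png')[130:260,215:345]; cv2.imwrite('pics/s2c.png',cv2.convertScaleAbs(cv2.resize(im,None,fx=4.5,fy=4.5,interpolation=cv2.INTER_CUBIC),alpha=1.4))
E
```

```text
(no output)
```

View pics/s2c.png

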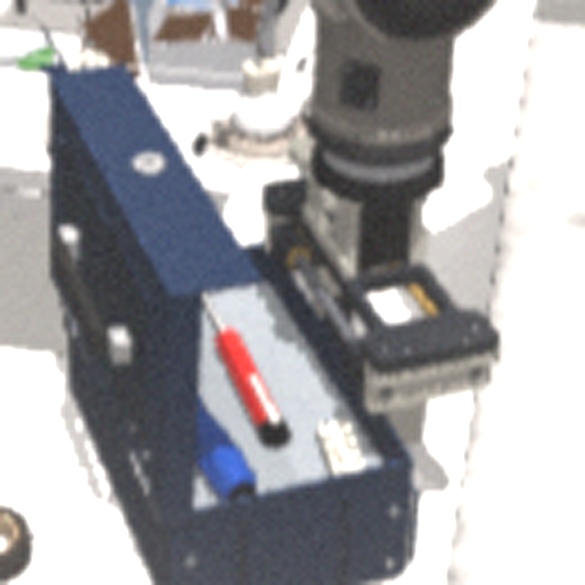

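The left drawer now barely shows beyond the chest's front edge, so the push works. I'll finish it in small steps.

```bash
python3 -m jog '[0,-3,0,5,0,0,-3,0,1,0,0,0,0,0,0]';python3 -c "from h import *;st()"; python3 -m jog '[0,-2,0,0,0,0,-2,0,0,0]';python3 -c "from h import *;st()";python3 -m jog '[0,-2,0,0,0,0,-2,0,0,0]';python3 -c "from h import *;st()"
```

```text
time: 3.2
tool_pos: [406.3, 272.7, 65.3]
tcp_rot: [-3.137, -0.003, -2.603]
contact_force: [-0.9, 0.5, 0.4]
grip_width: 91.7
t 3.2 chest x -83.6 y -0.0 z 65.3 yaw err -0.36 F -0.6 0.9 0.4
time: 3.4
tool_pos: [408.7, 274.2, 65.0]
tcp_rot: [-3.137, -0.007, -2.603]
contact_force: [-6.7, -6.0, 5.4]
grip_width: 91.6
t 3.4 chest x -80.8 y -0.0 z 65.0 yaw err -0.32 F -8.8 -1.7 5.4
time: 3.6
tool_pos: [408.6, 274.2, 64.7]
tcp_rot: [-3.137, -0.017, -2.6]
contact_force: [-7.9, -6.6, 7.6]
grip_width: 91.9
t 3.6 chest x -80.8 y 0.0 z 64.7 yaw err -0.16 F -10.1 -1.5 7.6
```

```bash
python3 -m jog '[0,20,0,0,0,0,20,0,0,0,0,10,0,-50,0,0,0,0,-50,0,0,0,0,-50,0]'; python3 -m jog '[0,0,0,-50,0,0,0,0,-50,0,0,0,0,0,0]';python3 -c "from h import *;st();snap('top','t3');snap('side','s3')"
python3 - <<'E'
from h import *
z=load('t3'); im=cv2.imread('pics/t3.png')[150:300,130:310]
cv2.imwrite('pics/t3c.png',cv2.convertScaleAbs(cv2.resize(im,None,fx=4,fy=4,interpolation=cv2.INTER_CUBIC),alpha=1.5))
im=cv2.imread('pics/s3.png')[130:260,215:345]; cv2.imwrite('pics/s3c.png',cv2.convertScaleAbs(cv2.resize(im,None,fx=4.5,fy=4.5,interpolation=cv2.INTER_CUBIC),alpha=1.4))
E
```

```text
time: 4.1
tool_pos: [365.5, 249.0, 212.6]
tcp_rot: [-3.138, -0.025, -2.6]
contact_force: [1.4, 0.3, -0.7]
grip_width: 91.8
time: 4.4
tool_pos: [370.5, 252.0, 320.2]
tcp_rot: [-3.137, -0.007, -2.601]
contact_force: [0.9, 1.0, -0.6]
grip_width: 91.9
t 4.4 chest x -124.9 y 0.8 z 320.2 yaw err -0.2 F 1.3 0.4 -0.6
```

View pics/t3c.png

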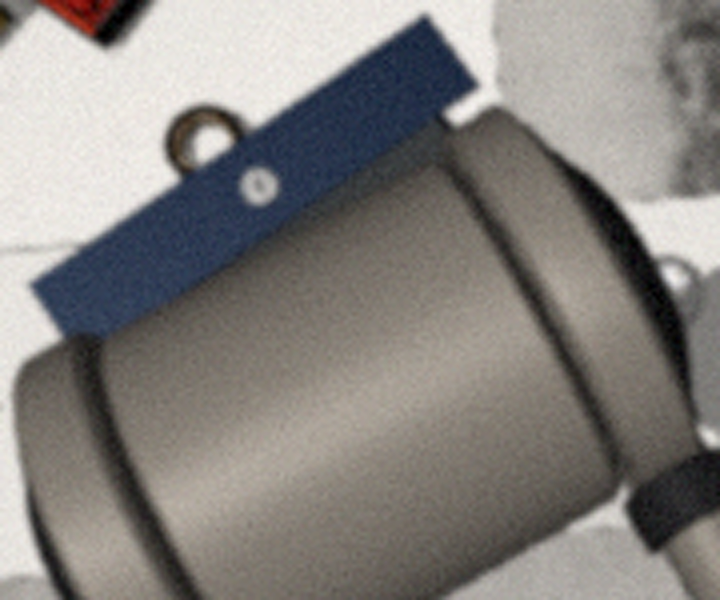

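View pics/s3c.png

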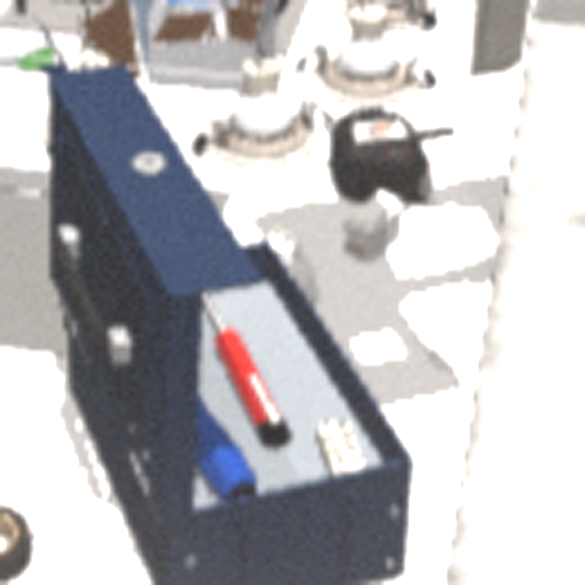

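```bash
python3 - <<'E'
from h import *
for f in('side0','s3'):
    z=load(f); R,t=z['R'],z['t'];fv,cx,cy=z['k'];fo=192/np.tan(np.radians(fv)/2)
    for X in([475.7,121.7,56],[475.7,121.7,0],[426,482,53]):
        p=R@np.array(X)+t; print(f,(p[:2]/p[2]*fo+[cx,cy]).round(1))
    print(world(z,278,189).round(),world(z,282,196).round(),world(z,297,181).round())
z=load('t3');print(world(z,298,219).round(),world(load('top0'),298,219).round())
E
```

```text
side0 [279.1 183.4]
side0 [278.8 197.9]
side0 [272.2 271.1]
[463. 210.  97.] [446. 241.  97.] [428.  54.  28.]
s3 [279.1 183.4]
s3 [278.8 197.9]
s3 [272.2 271.1]
[463. 210.  97.] [447. 237.  94.] [428.  56.  29.]
[483. 116.  57.] [483. 116.  56.]
```

Both drawers are flush and bulb_1 hasn't moved. Now I go over the lid to its back.

```bash
python3 -m jog '[0,-46,0,0,0,0,-46,0,0,0,0,-46,0,0,0,0,-46,0,0,0,0,-46,0,0,0]';python3 -c "from h import *;st()"; python3 -m jog '[0,0,0,0,0]'; python3 -c "from h import *;st()"
```

```text
time: 5.0
tool_pos: [565.6, 370.2, 300.0]
tcp_rot: [-3.139, -0.031, -2.601]
contact_force: [0.8, 0.4, 0.6]
grip_width: 91.7
t 5.0 chest x 103.1 y 0.9 z 300.0 yaw err -0.23 F 0.9 -0.1 0.6
time: 5.1
tool_pos: [569.0, 371.8, 291.5]
tcp_rot: [-3.14, -0.039, -2.601]
contact_force: [-0.6, -0.3, -0.5]
grip_width: 91.7
t 5.1 chest x 106.9 y 0.5 z 291.5 yaw err -0.24 F -0.7 0.1 -0.5
```

```bash
python3 -m jog '[0,0,0,20,0,0,0,0,20,0,0,0,0,8,0,0,0,0,0,0]';python3 -c "from h import *;st();snap('side','s4')"
python3 - <<'E'
from h import *
im=cv2.imread('pics/s4.png')[110:270,190:350]; cv2.imwrite('pics/s4c.png',cv2.convertScaleAbs(cv2.resize(im,None,fx=3.6,fy=3.6,interpolation=cv2.INTER_CUBIC),alpha=1.4))
E
```

```text
time: 5.5
tool_pos: [565.6, 369.7, 231.0]
tcp_rot: [-3.141, -0.054, -2.601]
contact_force: [-0.0, 0.4, 0.5]
grip_width: 91.9
t 5.5 chest x 102.9 y 0.4 z 231.0 yaw err -0.25 F 0.2 0.4 0.5
```

View pics/s4c.png

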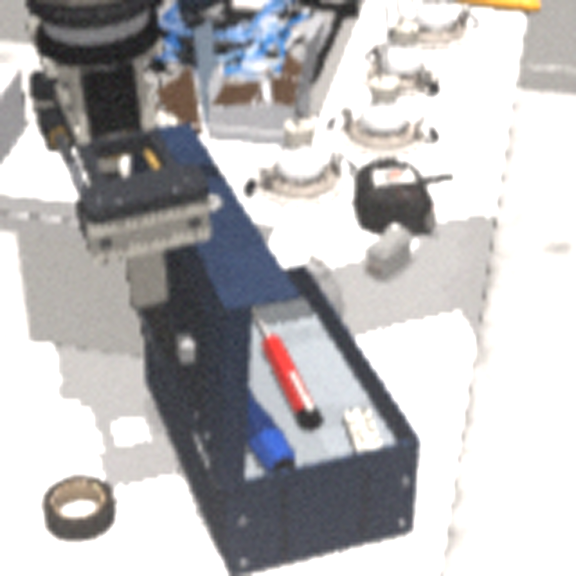

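```bash
python3 -m jog '[0,10,0,-2,0,0,10,0,0,0,0,10,0,0,0,0,0,0,0,0]';python3 -c "from h import *;st()"
```

```text
time: 5.95
tool_pos: [540.6, 354.7, 239.8]
tcp_rot: [-3.141, -0.044, -2.601]
contact_force: [0.5, 0.0, 0.2]
grip_width: 91.5
t 5.95 chest x 73.8 y 0.5 z 239.8 yaw err -0.23 F 0.4 -0.3 0.2
```

```bash
python3 -m jog '[0,9,0,5,0,0,9,0,5,0,0,0,0,0,0]';python3 -c "from h import *;st()";python3 -m jog '[0,11,0,4,0,0,11,0,4,0,0,0,0,0,0]';python3 -c "from h import *;st();snap('side','s5')"
python3 - <<'E'
from h import *
im=cv2.imread('pics/s5.png')[110:270,190:350]; cv2.imwrite('pics/s5c.png',cv2.convertScaleAbs(cv2.resize(im,None,fx=3.6,fy=3.6,interpolation=cv2.INTER_CUBIC),alpha=1.4))
E
```

```text
time: 6.25
tool_pos: [527.6, 346.5, 236.1]
tcp_rot: [-3.139, -0.031, -2.601]
contact_force: [-0.4, -0.7, 0.5]
grip_width: 91.8
t 6.25 chest x 58.4 y 0.3 z 236.1 yaw err -0.21 F -0.7 -0.4 0.5
time: 6.55
tool_pos: [511.2, 336.5, 231.8]
tcp_rot: [-3.139, -0.021, -2.601]
contact_force: [0.1, 0.0, -1.0]
grip_width: 91.6
t 6.55 chest x 39.2 y 0.2 z 231.8 yaw err -0.21 F 0.1 0.0 -1.0
```

View pics/s5c.png

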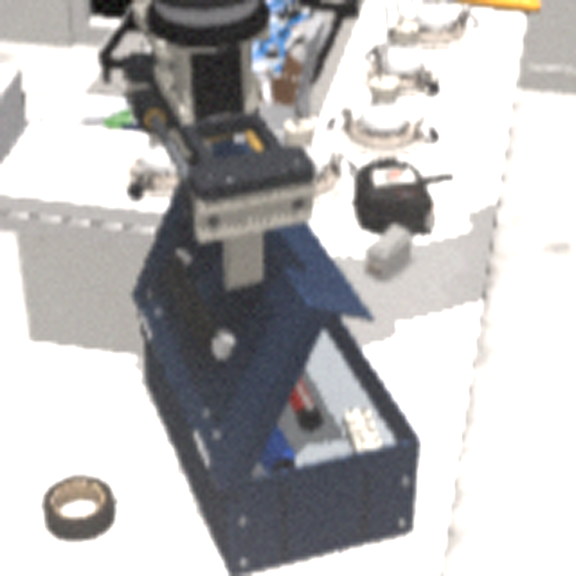

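The lid follows, at about 1.1 rad, with the fingertips on the flat part near the edge at (240,280) in the crop. I continue along the arc.

```bash
python3 -m jog '[0,9,0,6,0,0,9,0,7,0,0,9,0,8,0,0,0,0,0,0]';python3 -c "from h import *;st()";python3 -m jog '[0,8,0,8,0,0,8,0,8,0,0,0,0,0,0]';python3 -c "from h import *;st()"
```

```text
time: 7.0
tool_pos: [492.3, 324.4, 215.2]
tcp_rot: [-3.138, -0.012, -2.601]
contact_force: [-0.4, 0.2, -0.3]
grip_width: 91.5
t 7.0 chest x 16.7 y -0.3 z 215.2 yaw err -0.24 F -0.3 0.4 -0.3
time: 7.3
tool_pos: [481.4, 317.4, 201.7]
tcp_rot: [-3.137, -0.007, -2.602]
contact_force: [0.6, -0.2, 0.4]
grip_width: 92.0
t 7.3 chest x 3.8 y -0.7 z 201.7 yaw err -0.26 F 0.4 -0.5 0.4
```

```bash
python3 -m jog '[0,10,0,6,0,0,10,0,7,0,0,9,0,7,0,0,0,0,0,0]';python3 -c "from h import *;st()";python3 -m jog '[0,6,0,9,0,0,6,0,9,0,0,0,0,0,0]';python3 -c "from h import *;st();snap('side','s6')"
python3 - <<'E'
from h import *
im=cv2.imread('pics/s6.png')[110:270,190:350]; cv2.imwrite('pics/s6c.png',cv2.convertScaleAbs(cv2.resize(im,None,fx=3.6,fy=3.6,interpolation=cv2.INTER_CUBIC),alpha=1.4))
E
```

```text
time: 7.7
tool_pos: [461.6, 305.0, 184.6]
tcp_rot: [-3.137, 0.003, -2.602]
contact_force: [-0.1, 0.1, 0.2]
grip_width: 91.7
t 7.7 chest x -19.5 y -1.0 z 184.6 yaw err -0.29 F -0.0 0.1 0.2
time: 8.0
tool_pos: [453.1, 299.6, 166.6]
tcp_rot: [-3.137, 0.006, -2.602]
contact_force: [0.3, 0.7, -0.8]
grip_width: 92.2
t 8.0 chest x -29.6 y -1.3 z 166.6 yaw err -0.31 F 0.6 0.4 -0.8
```

View pics/s6c.png

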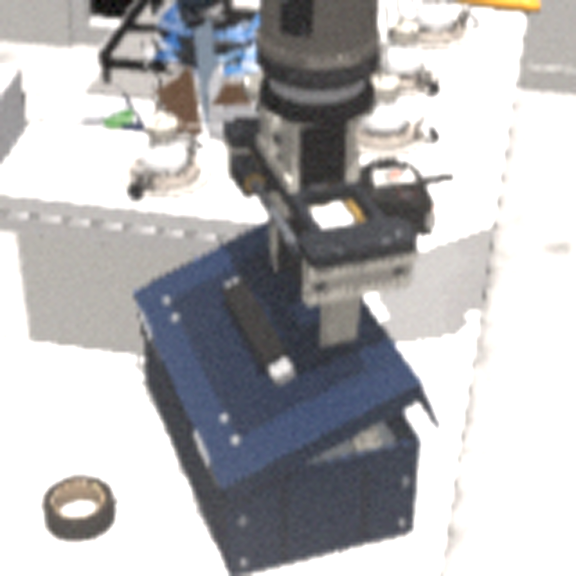

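The lid is nearly down, with the fingertips between strap and edge (335,340). I finish slowly while watching the force.

```bash
python3 -m jog '[0,6,0,7,0,0,5,0,7,0,0,2,0,7,0,0,0,0,0,0]';python3 -c "from h import *;st()";python3 -m jog '[0,1,0,7,0,0,0,0,7,0,0,0,0,0,0]';python3 -c "from h import *;st()"
```

```text
time: 8.45
tool_pos: [442.2, 292.9, 144.7]
tcp_rot: [-3.137, 0.008, -2.603]
contact_force: [0.5, -0.3, 0.5]
grip_width: 92.2
t 8.45 chest x -42.4 y -1.4 z 144.7 yaw err -0.32 F 0.3 -0.5 0.5
time: 8.75
tool_pos: [440.9, 292.0, 129.2]
tcp_rot: [-3.137, 0.007, -2.603]
contact_force: [0.1, 0.5, 0.8]
grip_width: 91.9
t 8.75 chest x -44.0 y -1.4 z 129.2 yaw err -0.31 F 0.3 0.4 0.8
```

```bash
python3 -m jog '[0,0,0,3,0,0,0,0,2,0,0,0,0,0,0]';python3 -c "from h import *;st()";python3 -m jog '[0,0,0,2,0,0,0,0,2,0]';python3 -c "from h import *;st()"
```

```text
time: 9.05
tool_pos: [440.8, 292.0, 123.6]
tcp_rot: [-3.137, 0.006, -2.602]
contact_force: [0.4, 0.2, 0.2]
grip_width: 92.1
t 9.05 chest x -44.1 y -1.4 z 123.6 yaw err -0.3 F 0.4 -0.1 0.2
time: 9.25
tool_pos: [441.0, 292.1, 123.0]
tcp_rot: [-3.137, 0.007, -2.602]
contact_force: [-7.3, -5.9, 22.7]
grip_width: 91.9
t 9.25 chest x -43.9 y -1.4 z 123.0 yaw err -0.27 F -9.3 -1.3 22.7
```

The reading is 22.7 N at the predicted shut height (TCP z 123). I retreat and check.

```bash
python3 -m jog '[0,0,0,0,0,0,0,0,-30,0,0,0,0,-50,0,0,0,0,-50,0,0,0,0,-50,0]';python3 -m jog '[0,50,0,-30,0,0,50,0,0,0,0,50,0,0,0,0,0,0,0,0]';python3 -c "from h import *;st();snap('side','s7');snap('top','t7')"
python3 - <<'E'
from h import *
im=cv2.imread('pics/s7.png')[110:310,190:350]; cv2.imwrite('pics/s7c.png',cv2.convertScaleAbs(cv2.resize(im,None,fx=3,fy=3,interpolation=cv2.INTER_CUBIC),alpha=1.4))
a=np.radians(31.2);ex=np.array([np.cos(a),np.sin(a)]);ey=np.array([-ex[1],ex[0]])
for f in('s7','t7'):
    z=load(f);vv,uu=np.mgrid[130:300,130:330];P=world(z,uu.ravel(),vv.ravel())
    x=P[:,:2]@ex-572.4;y=P[:,:2]@ey-22.8;m=(x>-72)&(x<70)&(abs(y)<112)&(P[:,2]<108)&(P[:,2]>85)&((abs(y)>65)|(x<-20))
    print(f,m.sum(),np.linalg.lstsq(np.c_[x[m],y[m],np.ones(m.sum())],P[m,2],rcond=None)[0],)
    e=m&(x<-55);print('edge z',np.median(P[e,2]),'near hinge',np.median(P[m&(x>40),2]))
E
```

```text
time: 9.75
tool_pos: [436.8, 290.6, 302.0]
tcp_rot: [-3.138, -0.007, -2.602]
contact_force: [0.5, -0.7, 0.1]
grip_width: 91.6
time: 10.15
tool_pos: [314.1, 217.0, 334.7]
tcp_rot: [-3.136, 0.01, -2.602]
contact_force: [-0.7, 0.9, 0.0]
grip_width: 92.3
t 10.15 chest x -191.3 y 0.1 z 334.7 yaw err -0.26 F -0.1 1.2 0.0
s7 1784 [ 8.04949193e-04 -3.83254756e-03  1.00287353e+02]
edge z 99.83687787732482 near hinge 100.28500961469875
t7 3670 [-1.10446149e-05  2.55710365e-03  9.83988107e+01]
edge z 98.03651266200704 near hinge 98.19402120809195
```

View pics/s7c.png

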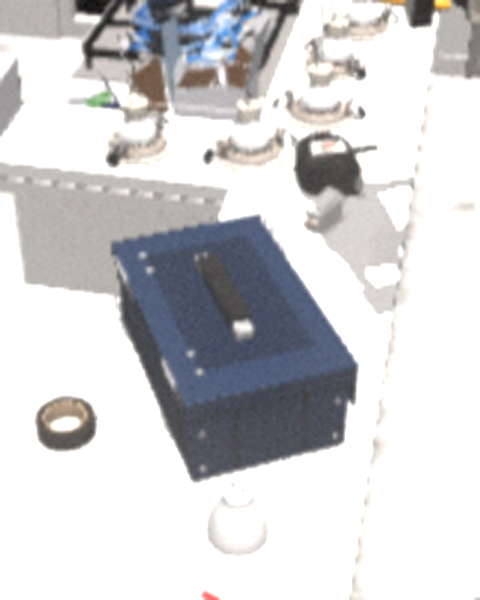

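View pics/t7.png

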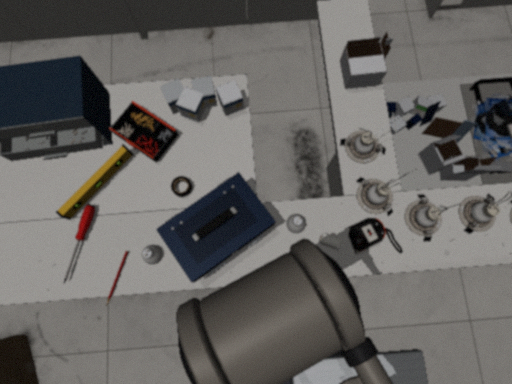

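The lid is level (slope under 0.001, face at z of about 98 mm), the flange hangs over the drawer fronts, the things around the chest are in place, and the arm is clear. I'm handing the job in.

```bash
python3 -c "from plant import close_job;print(close_job())"
```

```text
the job is handed in; nothing more can be done
None
```

The chest is shut: I pushed both drawers home together with the open fingertips, then pushed the lid down from behind until it stopped, and handed the job in at about 10 s. No verdict was reported.

- **Drawers:** The push ended at about 10 N. The fingers stood where the faces should be when home, and the side view showed both fronts flush with the chest. I did not measure the fronts to the millimetre.
- **Lid:** The fingertips stayed on the flat outer face, clear of the strap. The push ended at about 23 N at the height I predicted for shut. Depth from both cameras puts the lid level, with a slope under 0.001 rad. The two cameras read its height as 98 and 100 mm against 98 mm expected; that gap is about the calibration error.
- **Surroundings:** In the last pictures both lamps, the tape roll and the tape measure looked to be where they were. The arm hid part of the switch module in the top view; the side view showed no change. The tools are now hidden under the lid; the fingers never entered the tray.
- **Arm:** It is clear of everything, and the force reading is near zero.

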